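Start the tube warmer

ROBOT

A 6-joint arm with a two-finger parallel gripper is mounted at the origin on a cart in front of the work surface, level with it; the furniture and walls round the work are solid. World frame = base frame: x ahead of the robot, y to its left, z up, the work surface at z = 0. Lengths are in mm, angles in rad, forces in N, time in s.
With the tool pointing down it reaches from about 350 to 875 mm from the base axis. Payload 4.2 kg.
Tool frame: the origin (TCP) lies on the mounting face of the last link; the fingertips stand 173 mm ahead of it and the grasp point (between the pads) lies 155 mm ahead of it; z points along the fingers, y is the line along which they close (so a half turn about z gives the same grasp; the last joint's range is limited). The gripper opens to 85 mm and grips with 20 to 120 N. Pads are 22 mm wide; open, the fingers measure 114 mm over their backs; the gripper's body (76 mm by 85 mm) begins 54 mm behind the grasp point. The pads swing forward as they close: fully open they stand 13 mm farther back than shut.
Start: joints at [-0.9, 0.385, 0.008, 0, -1.194, -0.259], TCP at [250.175, -572.724, 404.712] pointing down, gripper open.
Joint ranges: [-3.14, 3.14], [-1.21, 2.06], [-1.07, 1.41], [-3.16, 2.05], [-2.99, -0.16], [-3.1, 3.1]. Speed limits (rad/s): [2.79, 2.79, 3.14, 3.14, 3.14, 3.14].

INTERFACE

Orientations are given as a unit quaternion [x, y, z, w].
In Python, from bench import arm gives the robot as it stands.
- The arm moves only by the tool carry_out, never from a script. Its argument "rows" is a list of rows, each a list of 7 numbers: the shift along the tool's x, y, z as a fraction of full scale, then the turn, a rotation vector about the tool's x, y, z as a fraction of full scale, then the opening, from -1 (shut) to 1 (fully open). A call has 1 to 12 rows; each row is the pose to reach, as a shift and turn from the pose commanded when the call began, along the tool's axes at that moment, turning the shorter way round; what a row does not reach only later rows make up. Full scale, the value 1, is 20 cm for a shift and pi rad for a turn. A row lasts 1/8 s, in which the tool goes at most 62.5 mm and 10.7 degrees, less where a joint would pass 70% of its speed; a pose out of reach is approached as far as the arm can. A call with a number of a shift or a turn outside -1 to 1 is refused whole. A call with a gripper value outside its range is refused whole. The fingers move at their own pace and stop on an object; the grip force is fixed at half the most. Time passes only in rows, so rows that repeat a pose let the fingers close. It gives the time, the measured TCP pose, the force, the opening and the grip force at its end, in the units of the state.
- arm.read_state(): the state, without advancing time (a new reading comes with each control period).
- arm.get_image(name): name is "side" or "top" or "wrist"; returns (picture, depth): 480x640x3 uint8, red, green, blue; 480x640 float32, mm along the optical axis (not along the pixel's ray), 0 where there is no reading.
- arm.calibration(name): a dict with "mtx" (3x3 intrinsics, pixels), "k1" (the pictures are not rectified: a ray, as slopes to the right and down, at radius r is drawn at 1 + k1 r^2 times it, then the intrinsics apply), "cam_to_world" (4x4, takes a point from camera to world coordinates). Camera axes: x right, y up, looking along -z (the intrinsics and any distortion apply to the point x, -y, -z); pixel columns grow to the right and rows downward; lengths in mm; the calibration is good to about 2 mm. A picture is of the moment at which its call begins: read the wrist's pose just before it. calibration takes no time and is no camera call; for the wrist camera it gives the pose at the moment of the call.
- arm.job_done(): hands the job in; it is judged then, once.
The state is a dict: "clock": time; "joints": joint angles; "joint_vel": joint speeds; "joint_efforts": joint torques, N m; "position": TCP position; "ee_rot": TCP orientation; "contact_force": force on the tool from outside, world axes, zero at the start; "wrist_torque": the same for the moment, N m; "gripper_width": finger opening in mm; "grasp_force": force on a finger pad.
Only numpy, scipy, OpenCV 4.12 (cv2) and the standard library are available. Lean on these libraries where they do the work, as an engineer would, in place of code of your own. Each camera call takes 0.05 s, during which the arm holds its last target. There are 200 camera calls.

TASK

Start the tube warmer with your closed fingertips: first press the raised front end of the black rocker switch until it has rocked fully over, then push the blue key fully in so that it stays in, and last press the green key fully down and let it spring back up. Keep to this order, do not press the red key, and grasp or lift nothing: the tubes, the vial and the other things round the controls stay where they are.

Things in the scene. Friction and masses are not known exactly. Their poses are not given: they have to be found in the camera images.
- warmer: tube warmer, fixed: white case 224 mm deep (x), 284 wide (y). Origin under its centre on the table; x to its back, y to its left. Level grey front panel 50 mm high with a row of four controls at x = -66, y = +-97.5 and +-32.5 mm; which control sits where changes. Back half 80 mm high, with a metal block in which three tubes stand, caps up to 120 mm high, the nearest 90 mm behind the row
- rocker_front (a point): point to press on the black rocker switch: top of its front half, 22 mm from the pivot; moves with it. The rocker is 60 mm long (front to back), 24 wide, has a V-shaped top with a white line on the front half, and pivots at its middle, 10.5 mm above the panel. At the start its front end is 9 mm above the pivot; fully over, its front half is level at pivot height
- rocker (a joint): angle of the rocker, rad: 0 = front end up (off), 0.32 = front end fully down (on). It is stiff, about 3 N at the front end, and stays where it is left
- blue_key_top (a point): centre of the top face of the blue key, a round key, 28 mm across, in a flat black collar 37 mm across and 2.5 mm high. Its top stands 11 mm above the panel when out and 5 mm when in
- blue_key (a joint): travel of the blue key, m: 0 = out, 0.006 = fully in. A latching key: about 2.5 N pushes it in and it stays where it is left
- green_key_top (a point): centre of the top face of the green key, a round key, 28 mm across, in a flat black collar 37 mm across and 2.5 mm high. Its top stands 11 mm above the panel when out
- green_key (a joint): travel of the green key, m: 0 = up, 0.006 = fully down. A spring key: 1.4 N starts it, 4 N holds it fully down, and it springs back up when let go
- red_key_top (a point): centre of the top face of the red key, a round key, 28 mm across, in a flat black collar 37 mm across and 2.5 mm high. Its top stands 11 mm above the panel. A spring key like the green one, not to be pressed
- red_key (a joint): travel of the red key, m: 0 = up, 0.006 = fully down
- warm_tube_1: sample tube with a red cap, 16 mm thick and 98 mm tall, standing loose in a well of the warmer; origin under its foot
- warm_tube_2: the same with a blue cap
- warm_tube_3: the same with a yellow cap
- vial: amber vial with a blue cap, 23 mm thick, 58 mm tall, standing loose on the rubber deck of the warmer; origin under its foot
- blue_pen: blue pen, 148 mm long, 9 mm thick, lying on the table in front of the warmer
- syringe: syringe, 114 mm long, 22 mm high, lying on the table at the left side of the warmer
- plaster: roll of plaster tape, 46 mm wide, 30 mm high, on the table at the right side of the warmer
Things that resemble listed ones, but are neither listed nor needed, are in the scene too. What is shaped like the syringe but orange or turquoise is not meant.

How it is judged:
By the outcome, as a careful person would: the job done as asked, in the order asked, and still so for the second after the job is handed in, with the robot touching nothing.
It also fails if it takes over 40 s, if anything falls off the work surface, if the arm or the gripper's body presses on something with over 40 N, if the wrist force passes 120 N, or if a joint passes its speed limit or range.

## Working session

There is one attempt and no reset: what is moved stays moved. The work goes in short steps, Python scripts to look and compute and a tool call to move; the robot and the scene stay as the last step left them, time stands still between calls to the robot, and variables do not carry over. Pictures are saved under pics/ and viewed, at most 10 in all, crops included, and the job is handed in when it is done.

Besides the shell and the picture viewer there is one more tool, called after "Emit:" as name([rows], argument=value, ...), one row to a line, values as JSON. carry_out: Moves the arm, as the interface text tells. Its arguments: {"type":"object","properties":{"rows":{"type":"array"}},"required":["rows"]}

```bash
ls; mkdir -p pics; python3 - <<'E'
from bench import arm
import cv2,numpy as np
s=arm.read_state();print(s['clock'],s['position'],s['ee_rot'],s['gripper_width'])
for n in("top","side"):
    p,d=arm.get_image(n);cv2.imwrite(f"pics/{n}0.png",p[...,::-1]);np.savez(f"{n}0.npz",p=p,d=d)
    print(n,arm.calibration(n))
E
```

```text
pics
0.0 [ 250.12254632 -572.53542585  403.61175881] [-2.04380263e-01  9.78890935e-01  1.07723910e-03 -2.90953099e-04] 84.98267006261476
top {'mtx': array([[563.98565916,   0.        , 318.1856216 ],
       [  0.        , 563.98565916, 236.87755834],
       [  0.        ,   0.        ,   1.        ]]), 'k1': 0.01517002124387922, 'cam_to_world': array([[-4.96841518e-04,  9.99243622e-01, -3.88836383e-02,
         4.87989303e+02],
       [-9.99991393e-01, -6.56628859e-04, -4.09670915e-03,
         1.66192398e+01],
       [-4.11914261e-03,  3.88812682e-02,  9.99235347e-01,
         1.18061033e+03],
       [ 0.00000000e+00,  0.00000000e+00,  0.00000000e+00,
         1.00000000e+00]])}
side {'mtx': array([[477.88074779,   0.        , 309.11570698],
       [  0.        , 477.88074779, 240.53503428],
       [  0.        ,   0.        ,   1.        ]]), 'k1': -0.07151058574098035, 'cam_to_world': array([[ 8.05890114e-01,  1.92329742e-01, -5.59955708e-01,
         7.81149841e+01],
       [-5.91540501e-01,  3.01363673e-01, -7.47836728e-01,
        -6.12772620e+02],
       [ 2.49190637e-02,  9.33910706e-01,  3.56636837e-01,
         3.92073066e+02],
       [ 0.00000000e+00,  0.00000000e+00,  0.00000000e+00,
         1.00000000e+00]])}
```

View pics/top0.png

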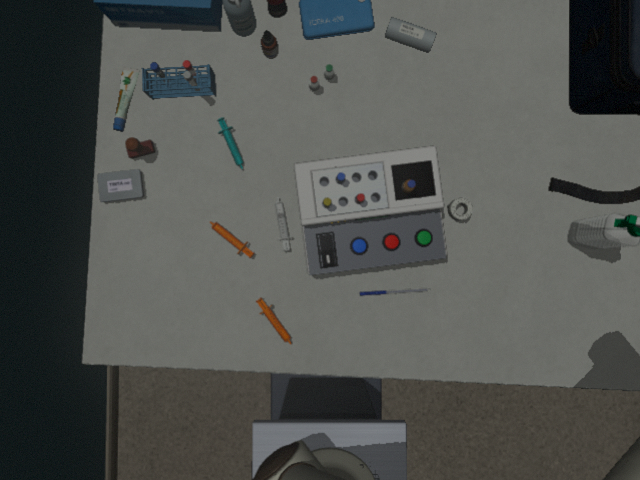

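The top view shows the warmer with its row of controls: rocker at (327,250), blue (359,245), red (391,242) and green (424,237). I'll measure these and check them in a crop.

```bash
cat > h.py <<'E'
import numpy as np,cv2
def ray(c,uv):
    K=c['mtx'];k=c['k1'];x=(np.array(uv,float)-K[:2,2])/np.array([K[0,0],K[1,1]])
    u=x.copy()
    for _ in range(8): u=x/(1+k*(u@u))
    T=c['cam_to_world'];return T[:3,3],T[:3,:3]@np.array([u[0],-u[1],-1])
def onz(c,uv,z):
    o,d=ray(c,uv);return o+d*(z-o[2])/d[2]
def blobs(p,roi):
    x0,y0,x1,y1=roi;h=cv2.cvtColor(p[y0:y1,x0:x1],cv2.COLOR_RGB2HSV);out={}
    for n,rs in dict(red=[(0,8),(172,180)],green=[(50,85)],blue=[(100,125)]).items():
        m=sum(cv2.inRange(h,(a,150,60),(b,255,255)) for a,b in rs)
        q=cv2.connectedComponentsWithStats(m);i=1+np.argmax(q[2][1:,4]);out[n]=(q[3][i]+[x0,y0],q[2][i])
    return out
E
python3 - <<'E'
from bench import arm
from h import *
c=arm.calibration("top");z=np.load("top0.npz");p=z['p'];d=z['d']
b=blobs(p,(340,222,445,265));P={}
for n,(uv,s) in b.items(): P[n]=onz(c,uv,61);print(n,uv,s,P[n].round(1))
v=P['blue']-P['green'];print(np.linalg.norm(v),np.arctan2(-v[0],v[1]),"rocker pivot",(P['blue']+v/2).round(1))
h=cv2.resize(p[140:285,285:455][...,::-1],None,fx=4,fy=4,interpolation=2);cv2.imwrite("pics/crop1.png",h)
E
```

```text
red [391.23125 241.4375 ] [ 45  13  14  14 160] [ 522.4 -123.7   61. ]
green [423.76666667 237.23333333] [ 77   9  14  14 150] [ 530.7 -188.3   61. ]
blue [358.83116883 245.5       ] [ 12  17  14  14 154] [514.4 -59.5  61. ]
129.8483766310139 0.12613767500567893 rocker pivot [506.2   5.   61. ]
```

View pics/crop1.png

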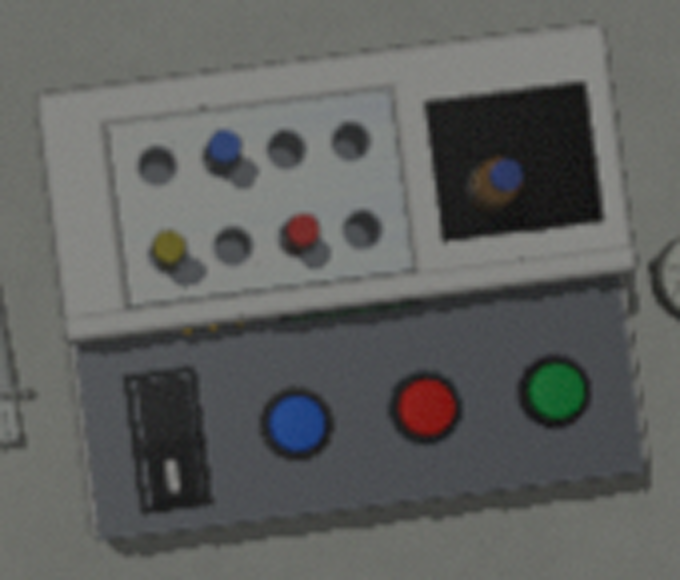

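The crop settles which control is which. The rocker (white line towards the front) is leftmost, then blue, red and green. The round caps behind the row belong to the tubes and the vial, so they aren't keys. I'll move over the panel with the fingers shut and take a closer look.

Emit:
carry_out([
  [-0.17, 0.16, 0, 0, 0, 0, -1],
  [-0.34, 0.32, 0, 0, 0, 0, -1],
  [-0.51, 0.48, 0, 0, 0, 0, -1],
  [-0.68, 0.64, 0, 0, 0, 0, -1],
])

```text
clock: 0.6
position: [323.9, -399.5, 404.3]
ee_rot: [-0.204, 0.979, 0.0, -0.0]
contact_force: [1.5, -0.3, 0.9]
gripper_width: 12.1
grasp_force: 0.0
```

Emit:
carry_out([
  [-0.17, 0.16, 0, 0, 0, 0, -1],
  [-0.34, 0.32, 0, 0, 0, 0, -1],
  [-0.51, 0.48, 0, 0, 0, 0, -1],
  [-0.68, 0.64, 0, 0, 0, 0, -1],
])

```text
clock: 1.1
position: [397.2, -227.8, 404.5]
ee_rot: [-0.204, 0.979, 0.0, -0.0]
contact_force: [0.4, -0.3, -0.1]
gripper_width: 0.2
grasp_force: 0.0
```

Emit:
carry_out([
  [-0.17, 0.16, 0, 0, 0, 0.03, -1],
  [-0.34, 0.32, 0.1, 0, 0, 0.06, -1],
  [-0.51, 0.48, 0.2, 0, 0, 0.091, -1],
  [-0.68, 0.64, 0.3, 0, 0, 0.091, -1],
  [-0.68, 0.64, 0.4, 0, 0, 0.091, -1],
  [-0.68, 0.64, 0.4, 0, 0, 0.091, -1],
  [-0.68, 0.64, 0.4, 0, 0, 0.091, -1],
])

```text
clock: 1.98
position: [470.5, -57.8, 325.3]
ee_rot: [-0.063, 0.998, -0.0, 0.0]
contact_force: [0.2, 0.3, 0.2]
gripper_width: 0.0
grasp_force: 0.0
```

```bash
python3 - <<'E'
from bench import arm
from h import *
s=arm.read_state();print(s['clock'],s['position'],s['ee_rot'],s['gripper_width'],s['contact_force'])
c=arm.calibration("wrist");p,d=arm.get_image("wrist");cv2.imwrite("pics/w1.png",p[...,::-1])
np.savez("w1.npz",p=p,d=d,**c);print(c['cam_to_world'].round(3))
E
```

```text
1.975 [470.47560075 -57.82588876 325.28055087] [-6.27452929e-02  9.98029505e-01 -1.05275619e-04  3.51498566e-04] 0.00866876663118936 [0.17688614 0.30050623 0.17500435]
[[-1.25000e-01 -9.51000e-01 -2.81000e-01  3.99968e+02]
 [ 9.92000e-01 -1.20000e-01 -3.60000e-02 -6.55320e+01]
 [ 0.00000e+00 -2.84000e-01  9.59000e-01  2.95281e+02]
 [ 0.00000e+00  0.00000e+00  0.00000e+00  1.00000e+00]]
```

View pics/w1.png

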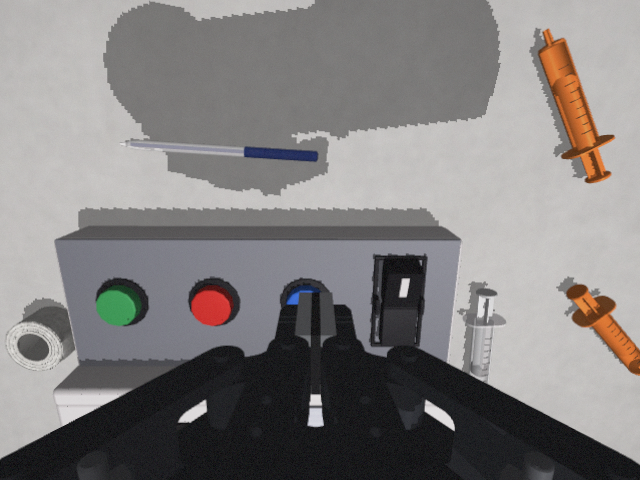

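The close view shows green at (118,307), red at (211,306), and the rocker at (400,300) with its white line at (404,288). The closed fingers cover blue at (302,297). Next I'll measure the visible controls from here.

```bash
python3 - <<'E'
from h import *
c=np.load("w1.npz");p=c['p'];d=c['d']
b=blobs(p,(70,260,350,345));P={}
for n in('red','green'):
    uv=b[n][0];P[n]=onz(c,uv,61);print(n,uv,b[n][1],P[n].round(1))
v=(P['red']-P['green']);print(np.linalg.norm(v));xa=np.array([v[1],-v[0],0])/np.hypot(*v[:2])
piv=P['red']+2*v; print("x axis",xa,"blue",(P['red']+v).round(1),"pivot",piv.round(1),"front pt",(piv-22*xa).round(1))
h=cv2.cvtColor(p[262:310,385:425],cv2.COLOR_RGB2GRAY);q=cv2.connectedComponentsWithStats((h>160).astype(np.uint8));i=1+np.argmax(q[2][1:,4])
uv=q[3][i]+[385,262];w=onz(c,uv,65);print("white",uv,q[2][i],w.round(1),"x from pivot",(w-piv)@xa,"lat",(w-piv)@np.array([-xa[1],xa[0],0]))
# height via depth
for u in((150,340),(118,305),(404,268)):
    o,r=ray(c,u);print(u,(o+r*d[u[1],u[0]]).round(1))
E
```

```text
red [211.8214826  305.09909228] [ 121   25   43   41 1322] [ 521.  -121.6   61. ]
green [106.         311.17687075] [ 27  38  20  26 147] [ 534.6 -193.4   61. ]
73.11628719033035
x axis [0.98256682 0.18590975 0.        ] blue [507.4 -49.7  61. ] pivot [493.8  22.1  61. ] front pt [472.2  18.   61. ]
white [404.09090909 287.3030303 ] [ 15  17  10  18 132] [490.    5.3  65. ] x from pivot -6.802196927014589 lat -15.846530033648106
(150, 340) [ 560.3 -167.9   50.4]
(118, 305) [ 528.9 -185.2   61. ]
(404, 268) [476.7   2.7  64.7]
```

Emit:
carry_out([
  [-0.05, 0.15, 0, 0, 0, 0, -1],
  [-0.103, 0.296, 0.1, 0, 0, 0, -1],
  [-0.103, 0.296, 0.25, 0, 0, 0, -1],
  [-0.103, 0.296, 0.38, 0, 0, 0, -1],
  [-0.103, 0.296, 0.38, 0, 0, 0, -1],
  [-0.103, 0.296, 0.41, 0, 0, 0, -1],
  [-0.103, 0.296, 0.43, 0, 0, 0, -1],
  [-0.103, 0.296, 0.45, 0, 0, 0, -1],
  [-0.103, 0.296, 0.46, 0, 0, 0, -1],
  [-0.103, 0.296, 0.46, 0, 0, 0, -1],
])

```text
clock: 3.28
position: [483.3, 3.7, 233.8]
ee_rot: [-0.063, 0.998, -0.0, -0.0]
contact_force: [-4.4, -0.5, 10.5]
gripper_width: -0.2
grasp_force: 5.3
```

Emit:
carry_out([
  [0, 0, 0.005, 0, 0, 0, -1],
  [0, 0, 0.01, 0, 0, 0, -1],
  [0, 0, 0.01, 0, 0, 0, -1],
])

```text
clock: 3.65
position: [483.2, 3.7, 233.5]
ee_rot: [-0.064, 0.998, -0.0, 0.0]
contact_force: [-8.5, 1.0, 24.0]
gripper_width: 0.1
grasp_force: 11.9
```

Emit:
carry_out([
  [0, 0, -0.1, 0, 0, 0, -1],
  [0, 0, -0.25, 0, 0, 0, -1],
  [-0.05, -0.16, -0.25, 0, 0, 0, -1],
  [-0.111, -0.325, -0.25, 0, 0, 0, -1],
  [-0.111, -0.325, -0.25, 0, 0, 0, -1],
  [-0.111, -0.325, -0.25, 0, 0, 0, -1],
])

```text
clock: 4.4
position: [513.3, -57.8, 280.4]
ee_rot: [-0.063, 0.998, 0.0, -0.0]
contact_force: [-0.5, -0.3, 0.3]
gripper_width: -0.1
grasp_force: 0.0
```

```bash
python3 - <<'E'
from bench import arm
from h import *
s=arm.read_state();print(s['clock'],s['position'],s['contact_force'])
c=arm.calibration("wrist");p,d=arm.get_image("wrist");cv2.imwrite("pics/w2.png",p[...,::-1])
q,e=arm.get_image("side");cs=arm.calibration("side");np.savez("w2.npz",p=p,d=d,**c);np.savez("s2.npz",p=q,d=e,**cs)
T=np.linalg.inv(c['cam_to_world'])
for r in(-26,-22,-15,-8,15,26):
    for z in (61,):
        w=np.array([505.3+.992*r,6.3+.126*r,z,1]);x=T@w;uv=c['mtx']@np.array([x[0]/-x[2],-x[1]/-x[2],1]);u,v=uv[:2].round().astype(int)
        if 0<=u<640 and 0<=v<480:
            o,rr=ray(c,(u,v));print(r,u,v,(o+rr*np.median(d[v-1:v+2,u-1:u+2])).round(1))
E
```

```text
4.4 [513.33581669 -57.79922814 280.35844362] [-0.48250559 -0.34681809  0.26438144]
-26 437 224 [479.5   2.7  61.8]
-22 436 231 [483.3   3.   61.6]
-15 435 244 [490.2   3.9  62. ]
-8 434 257 [497.5   5.2  61.1]
15 430 296 [518.1   6.1  65.5]
26 429 315 [528.    6.9  68.1]
```

View pics/w2.png

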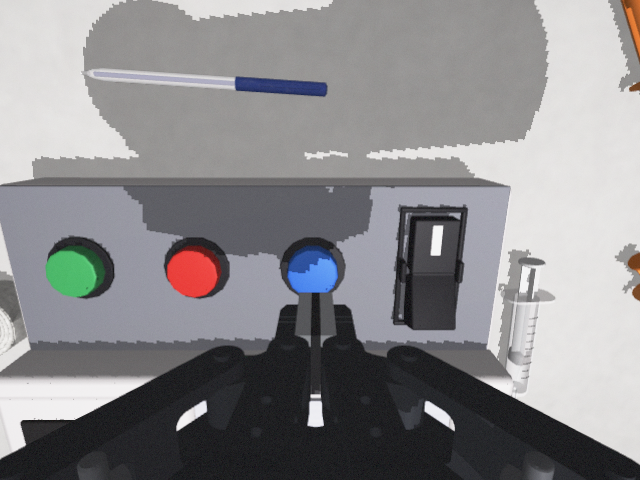

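The rocker is fully over: its front half is level at about 61.5 mm and its back end is up at 68 mm. The blue key is at (313,270), in line with the fingertips, so I'll press it now.

Emit:
carry_out([
  [0, 0, 0.1, 0, 0, 0, -1],
  [0, 0, 0.19, 0, 0, 0, -1],
  [0, 0, 0.22, 0, 0, 0, -1],
  [0, 0, 0.24, 0, 0, 0, -1],
  [0, 0, 0.255, 0, 0, 0, -1],
  [0, 0, 0.265, 0, 0, 0, -1],
  [0, 0, 0.27, 0, 0, 0, -1],
  [0, 0, 0.27, 0, 0, 0, -1],
])

```text
clock: 5.5
position: [513.6, -57.8, 228.4]
ee_rot: [-0.063, 0.998, -0.0, 0.0]
contact_force: [-4.4, 2.5, 11.6]
gripper_width: -0.2
grasp_force: 5.7
```

Emit:
carry_out([
  [0, 0, 0.005, 0, 0, 0, -1],
  [0, 0, 0.01, 0, 0, 0, -1],
  [0, 0, 0.01, 0, 0, 0, -1],
])

```text
clock: 5.88
position: [513.6, -57.7, 228.3]
ee_rot: [-0.064, 0.998, -0.0, 0.001]
contact_force: [-9.2, 3.3, 23.4]
gripper_width: 0.2
grasp_force: 11.9
```

Emit:
carry_out([
  [0, 0, -0.1, 0, 0, 0, -1],
  [0, 0, -0.27, 0, 0, 0, -1],
  [0, -0.2, -0.27, 0, 0, 0, -1],
  [0, -0.4, -0.27, 0, 0, 0, -1],
  [0, -0.65, -0.27, 0, 0, 0, -1],
  [0, -0.65, -0.27, 0, 0, 0, -1],
  [0, -0.65, -0.27, 0, 0, 0, -1],
])

```text
clock: 6.75
position: [529.8, -187.1, 278.6]
ee_rot: [-0.062, 0.998, 0.0, 0.0]
contact_force: [-0.6, -0.0, -0.5]
gripper_width: -0.4
grasp_force: 0.0
```

```bash
python3 - <<'E'
from bench import arm
from h import *
s=arm.read_state();print(s['clock'],s['position'],s['contact_force'])
c=arm.calibration("wrist");p,d=arm.get_image("wrist");cv2.imwrite("pics/w3.png",p[...,::-1])
T=np.linalg.inv(c['cam_to_world'])
for n,w in dict(blue=(513.5,-58.1,55,1),red=(521.7,-122.6,61,1),green=(522,-188.1,61,1)).items():
    x=T@np.array(w);uv=c['mtx']@np.array([x[0]/-x[2],-x[1]/-x[2],1]);u,v=uv[:2].round().astype(int)
    if 0<=u<640 and 0<=v<480:
        o,rr=ray(c,(u,v));print(n,u,v,(o+rr*np.median(d[v-1:v+2,u-1:u+2])).round(1))
E
```

```text
6.75 [ 529.78072698 -187.08806422  278.61729754] [-0.62716984 -0.04328642 -0.49079051]
blue 550 268 [513.5 -58.7  55.9]
red 435 272 [ 521.5 -122.8   62.1]
green 313 258 [ 521.8 -188.    61.9]
```

View pics/w3.png

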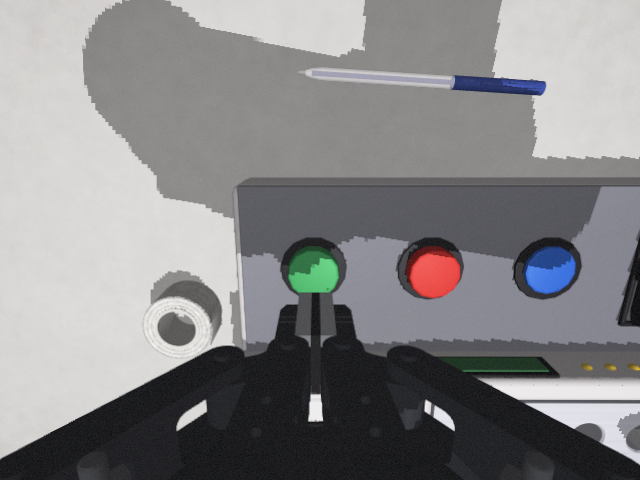

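The blue key has stayed in at (550,268), height about 55 mm. Red at (435,272) is still up, and the fingertips are over green at (313,270).

Emit:
carry_out([
  [0, 0, 0.1, 0, 0, 0, -1],
  [0, 0, 0.19, 0, 0, 0, -1],
  [0, 0, 0.22, 0, 0, 0, -1],
  [0, 0, 0.24, 0, 0, 0, -1],
  [0, 0, 0.25, 0, 0, 0, -1],
  [0, 0, 0.26, 0, 0, 0, -1],
  [0, 0, 0.268, 0, 0, 0, -1],
  [0, 0, 0.268, 0, 0, 0, -1],
  [0, 0, 0.268, 0, 0, 0, -1],
])

```text
clock: 7.92
position: [530.0, -186.5, 228.3]
ee_rot: [-0.063, 0.998, -0.0, 0.001]
contact_force: [-6.6, 6.0, 18.1]
gripper_width: -0.3
grasp_force: 8.7
```

The force is 18 N with the tip at 55.3 mm, so the green key is fully down. Now I'll let go, move clear and check.

Emit:
carry_out([
  [0, 0, -0.1, 0, 0, 0, -1],
  [0, 0, -0.27, 0, 0, 0, -1],
  [0.1, 0, -0.5, 0, 0, 0, -1],
  [0.3, 0, -0.7, 0, 0, 0, -1],
  [0.3, 0, -0.7, 0, 0, 0, -1],
  [0.3, 0, -0.7, 0, 0, 0, -1],
])

```text
clock: 8.68
position: [470.3, -194.5, 365.2]
ee_rot: [-0.063, 0.998, -0.0, 0.001]
contact_force: [-0.3, -0.2, -0.5]
gripper_width: -0.1
grasp_force: 0.0
```

```bash
python3 - <<'E'
from bench import arm
from h import *
s=arm.read_state();print(s['clock'],s['position'],s['contact_force'])
c=arm.calibration("wrist");p,d=arm.get_image("wrist");cv2.imwrite("pics/w4.png",p[...,::-1])
T=np.linalg.inv(c['cam_to_world'])
for n,w in dict(rock=(483.5,3.6,61,1),blue=(513.5,-58.1,55,1),red=(521.7,-122.6,61,1),green=(529.9,-187.1,61,1)).items():
    x=T@np.array(w);uv=c['mtx']@np.array([x[0]/-x[2],-x[1]/-x[2],1]);u,v=uv[:2].round().astype(int)
    if 0<=u<640 and 0<=v<480:
        o,rr=ray(c,(u,v));print(n,u,v,(o+rr*np.median(d[v-1:v+2,u-1:u+2])).round(1))
E
```

```text
8.675 [ 470.34025209 -194.47799216  365.17519349] [-0.29261531 -0.22041318 -0.483531  ]
rock 562 277 [483.1   2.5  61.6]
blue 473 300 [513.3 -58.4  55.6]
red 395 303 [ 521.1 -122.7   61.9]
green 313 303 [ 460.4 -195.3  207.3]
```

View pics/w4.png

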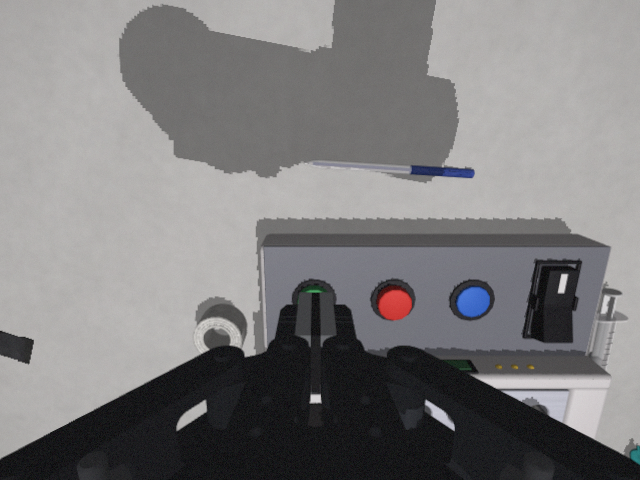

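The rocker is on (562,277), blue is in (473,300) and red is up (395,303). The fingers hide green at (313,295), but it has been released and the arm is clear with no load on it, so I'll hand in.

```bash
python3 -c "
from bench import arm
print(arm.job_done())"
```

```text
the job is handed in; nothing more can be done
None
```

I pressed the rocker fully over, then pushed the blue key in (it stayed in), then pressed the green key fully down and let go, and handed the job in at about 9 s; red was not pressed, and I did not check by camera that green came back up.

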